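Sort the embossing kit into its trays

TASK

Clear up after embossing, sorting the three things in front of the trays, each to its own kind: stand the spool of rust thread upright in the blue thread tray, put the wooden edge slicker in the dark wooden tool tray, and lay the brass die flat, engraved face up, in the empty compartment of the light wooden die tray. Hold the die only by its edges, never touching its engraved face, and lower it gently without dropping it: the cradle frees only its long edges and the compartment only its short ends, so lay it flat on the bench, let go, and take it again by the ends. Leave the other things on the bench where they are.

Things in the scene. Friction and masses are not known exactly. Their poses are not given: they have to be found in the camera images.
- die: Loose brass embossing die, flat plate 66 (x) x 52 (y) x 10 mm thick, 0.25 kg. Origin: centre of the underside; x along the length, z up out of the face with dark engraved star lines. That face is the top 60 x 46 mm panel, 1 mm above the rim; the side edges (9 mm high) may be held. Starts in the cradle, underside 14 mm above the bench.
- cradle: Wooden cleaning cradle fixed to the bench; origin: centre of its foot. A rib 30 mm wide (y), 14 mm high carries the die; end cheeks 10 mm thick, 56 wide, 34 high (inner faces at x = +-36 mm) cover the die's short ends. The die's long edges overhang the rib by 11 mm on each side and are free.
- die_tray: Light wooden die tray fixed to the bench, 94 (x) x 144 (y) x 38 mm high, two compartments side by side in y. Origin: centre of its foot. Its +y compartment already holds a grey steel die (fixed).
- free_pocket (a point): Centre of the floor of the die tray's empty compartment (8 mm above the bench, y = -34 mm in the tray); axes as the tray. Clear space 74 mm along x, 60 along y. Walls on both y sides rise 30 mm above the floor; the x ends are open but for corner stops, 14 mm high, 8 mm thick, which leave a 44 mm wide gap for a finger in the middle of each end.
- thread_tray: Blue open tray fixed to the bench, 130 (x) x 150 (y) x 36 mm high, walls and floor 5 mm. Origin: centre of its foot. A spool of black thread (48 mm in diameter, 48 mm high, fixed) stands in it at x = 0, y = +38 mm; the -y half is free.
- tool_tray: Dark wooden open tray fixed to the bench, 130 (x) x 150 (y) x 36 mm high, walls and floor 5 mm. Origin: centre of its foot. Two steel punches (13 mm thick, about 116 mm long, fixed) lie in it along y, at x = +47 and +27 mm; the rest, x from -60 to +18 mm, is free.
- spool: Loose plastic spool of rust-coloured thread with white flanges, standing upright, 42 mm high, 40 mm in diameter, 45 g; a thread end sticks out to one side. Origin at the foot, 15 mm off the spool's axis; z up.
- spool_axis (a point): Middle of that spool, on its axis, 21 mm above its foot; grasp across the 40 mm diameter here.
- slicker: Loose grooved wooden edge slicker, a round stick 105 mm long (along its y), 26 mm in diameter, 30 g, lying down, at any roll about its axis. Origin on its skin at mid-length, 13 mm off its axis.
- slicker_axis (a point): Middle of the slicker, on its axis, about 13 mm above what it lies on; grasp across the 26 mm here. Axes as the slicker (y along the stick).
- beeswax: Bystander: yellow beeswax puck 55 mm in diameter, 21 mm high; origin under its centre.
- marker: Bystander: white felt marker 134 mm long (its y), 14 mm thick, lying down; origin under its centre.
- glue_tin: Bystander: green glue tin, 76 mm in diameter, 105 mm high; origin under its centre.
- cork_block: Bystander: cork sanding block 56 x 96 (y) x 28 mm; origin under its centre.
Things that resemble listed ones, but are neither listed nor needed, are in the scene too. There is more than one size of the spool; the job needs the smallest.

How it is judged:
By the outcome, as a careful person would: the job done as asked, in the order asked, and still so for the second after the job is handed in, with the robot touching nothing.
It also fails if it takes over 72 s, if anything falls off the work surface, if the arm or the gripper's body presses on something with over 40 N, if the wrist force passes 120 N, or if a joint passes its speed limit or range.

ROBOT

A 7-joint arm with a two-finger parallel gripper is mounted at the origin on a cart in front of the work surface, level with it; the furniture and walls round the work are solid. World frame = base frame: x ahead of the robot, y to its left, z up, the work surface at z = 0. Lengths are in m, angles in rad, forces in N, time in s.
With the tool pointing down it reaches from about 0.425 to 0.825 m from the base axis. Payload 3.6 kg.
Tool frame: the origin (TCP) lies midway between the tips of the shut fingers; the grasp point (between the pads) lies 19 mm behind it; x points along the fingers, z is the direction in which the jaws open and shut, and the axes are right-handed (so a half turn about x gives the same grasp; the last joint's range is limited). The gripper opens to 93 mm and grips with 3 to 60 N. Pads are 15 mm wide; open, the fingers measure 128 mm over their backs; the gripper's body (75 mm by 188 mm) begins 65 mm behind the grasp point.
Start: joints at [-1.252, 0.615, -0.013, 1.423, 0.008, 1.103, -0.04], TCP at [0.22, 0.612, 0.219] pointing down, gripper open.
Joint ranges: [-3.12, 3.12], [-0.3, 2.06], [-1.34, 1.32], [0.26, 2.42], [-1.36, 4.5], [0.01, 1.98], [-2.84, 2.84]. Speed limits (rad/s): [2.79, 2.79, 3.14, 3.14, 3.14, 3.14, 3.14].

INTERFACE

Orientations are given as a unit quaternion [w, x, y, z].
In Python, from station import telemetry, cams, bot gives the robot as it stands.
- The arm moves only by the shell command python3 -m crank 'ROWS' [FORCE]. ROWS is JSON, a list of rows, each an object with "jaw": the opening, from 0 (shut) to 1 (fully open); "offset": the shift along the tool's x, y, z in units of 40 mm (1.0 is 40 mm), a list of three; "dr": the turn, a rotation vector about the tool's x, y, z in units of 6 degrees (1.0 is 6 degrees), a list of three. In form: [{"jaw": jaw, "offset": [x, y, z], "dr": [ax, ay, az]}, ...]. A call has 1 to 12 rows; each row shifts and turns the commanded pose from where the row before left it, along the tool's axes as they then stand; what a row does not reach is not made up. A row lasts 1/10 s, in which the tool goes at most 50 mm and 8.59 degrees, less where a joint would pass 70% of its speed; a pose out of reach is approached as far as the arm can. A call is refused whole if a number of a shift passes 1 or a number of a turn 1, either way. A call with a gripper value outside its range is refused whole. The fingers move at their own pace and stop on an object; FORCE is the grip in N (left out, the last holds). Time passes only in rows, so rows that do not move let the fingers close. It gives the time, the measured TCP pose, the force and the opening at its end, in the units of the state.
- telemetry.get_obs(): the state, without advancing time (a new reading comes with each control period).
- cams.snapshot(name): name is "scene" or "top" or "wrist"; returns (picture, depth): 384x512x3 uint8, red, green, blue; 384x512 float32, m along the optical axis (not along the pixel's ray), 0 where there is no reading.
- cams.get_calibration(name): a dict with "fx", "fy", "cx", "cy" (pixels), "k1" (the pictures are not rectified: a ray, as slopes to the right and down, at radius r is drawn at 1 + k1 r^2 times it, then the intrinsics apply), "world_to_cam" (4x4, takes a point from world to camera coordinates). Camera axes: x right, y up, looking along -z (the intrinsics and any distortion apply to the point x, -y, -z); pixel columns grow to the right and rows downward; lengths in m; the calibration is good to about 2 mm. A picture is of the moment at which its call begins: read the wrist's pose just before it. get_calibration takes no time and is no camera call; for the wrist camera it gives the pose at the moment of the call.
- bot.job_done(): hands the job in, once; it reports no verdict.
The state is a dict: "time": time; "q": joint angles; "dq": joint speeds; "joint_efforts": joint torques, N m; "eef_pos": TCP position; "eef_rot": TCP orientation; "force": force on the tool from outside, world axes, zero at the start; "moment": the same for the moment, N m; "gripper_width": finger opening in m.
Only numpy, scipy, OpenCV 4.12 (cv2) and the standard library are available. Lean on these libraries where they do the work, as an engineer would, in place of code of your own. Each camera call takes 0.05 s, during which the arm holds its last target. There are 200 camera calls.

## Working session

There is one attempt and no reset: what is moved stays moved. The work goes in short steps, Python scripts to look and compute and a shell command to move; the robot and the scene stay as the last step left them, time stands still between calls to the robot, and variables do not carry over. Pictures are saved under pics/ and viewed, about 8 in all and at most 12, crops included, and the job is handed in when it is done.

```bash
ls; mkdir -p pics
cat > h.py <<'E'
import numpy as np, cv2
from station import telemetry, cams, bot
from scipy.spatial.transform import Rotation as R
def snap(n,save=None):
    c=cams.get_calibration(n); im,d=cams.snapshot(n)
    if save: cv2.imwrite('pics/'+save,im[:,:,::-1])
    return im,d,c
def rays(c,uv):
    uv=np.atleast_2d(np.float64(uv)); K=np.array([[c['fx'],0,c['cx']],[0,c['fy'],c['cy']],[0,0,1.]])
    p=cv2.undistortPoints(uv[:,None],K,np.array([c['k1'],0,0,0,0.]))[:,0]
    W=np.array(c['world_to_cam']); Rt=W[:3,:3].T; o=-Rt@W[:3,3]
    d=np.c_[p[:,0],-p[:,1],-np.ones(len(p))]@Rt.T
    return o,d
def onz(c,uv,z):
    o,d=rays(c,uv); return o+d*((z-o[2])/d[:,2])[:,None]
def cloud(c,dep):
    h,w=dep.shape; vv,uu=np.mgrid[:h,:w]
    o,d=rays(c,np.c_[uu.ravel(),vv.ravel()])
    return (o+d*dep.reshape(-1,1)).reshape(h,w,3)
def tool():
    o=telemetry.get_obs(); q=o['eef_rot']; return np.array(o['eef_pos']),R.from_quat([q[1],q[2],q[3],q[0]])
def go(xyz,yaw=None):
    "needed offset (units of 40mm, tool axes) & turn about tool x so that z axis is at yaw (deg)"
    p,r=tool(); M=r.as_matrix()
    print('p',p.round(4),'x',M[:,0].round(3),'z',M[:,2].round(3),'off',(M.T@(np.array(xyz)-p)/.04).round(2))
    if yaw is not None:
        t=np.radians(yaw); cands=[]
        for s in(1,-1):
            z=s*np.array([np.cos(t),np.sin(t),0]);x=np.array([0,0,-1.]);T=np.c_[x,np.cross(z,x),z]
            v=R.from_matrix(M.T@T).as_rotvec(degrees=True)/6; print(' turn units',v.round(2))
E
python3 - <<'E'
from h import *
a=snap('scene','scene.png');b=snap('top','top.png')
np.savez('s0.npz',top=b[0],td=b[1],sc=a[0],sd=a[1])
print(telemetry.get_obs()); go([.6,0,.2],0)
for n in('scene','top','wrist'): print(cams.get_calibration(n))
E
```

```text
pics
{'time': 0.1, 'q': array([-1.25148221,  0.6158308 , -0.01264052,  1.4246937 ,  0.00809414,
        1.10340889, -0.04040421]), 'dq': array([-1.90581807e-03, -1.11108200e-03,  2.40956676e-03, -3.23511616e-03,
       -1.10305478e-03, -9.98400861e-06, -2.84756430e-04]), 'joint_efforts': array([ 6.24318145e-04, -4.60038292e+01,  2.09945706e-01, -1.66245300e+01,
       -6.11769548e-02,  1.68919220e-02,  9.59311683e-05]), 'eef_pos': array([0.22006427, 0.61087337, 0.21760646]), 'eef_rot': array([ 0.57789059, -0.40701149,  0.57921254,  0.40607505]), 'force': array([-0.15617507, -0.73627286, -0.68822905]), 'moment': array([-0.03202475, -0.00881588, -0.00715472]), 'gripper_width': 0.09292771146836919}
p [0.2201 0.6109 0.2176] x [-0.001 -0.002 -1.   ] z [ 0.339  0.941 -0.002] off [  0.47 -14.11 -11.15]
 turn units [ 1.17e+01 -2.00e-02  1.00e-02]
 turn units [-1.83e+01 -1.00e-02 -2.00e-02]
{'fx': 496.4299094996913, 'fy': 496.4299094996913, 'cx': 252.0213051021077, 'cy': 195.27842558792483, 'k1': -0.09497522504148155, 'world_to_cam': array([[-0.71730271, -0.69659564,  0.0152096 ,  0.41275926]
[... 273 characters left out ...]
94.11519682869732, 'k1': 0.010056996339110646, 'world_to_cam': array([[ 0.02593407, -0.99964512,  0.00608727, -0.02565479],
       [ 0.99530996,  0.02638833,  0.09306851, -0.54605946],
       [-0.09319611,  0.00364507,  0.9956411 , -1.3350699 ],
       [ 0.        ,  0.        ,  0.        ,  1.        ]])}
{'fx': 310.8004078555422, 'fy': 310.8004078555422, 'cx': 257.3281351435153, 'cy': 187.38284467126275, 'k1': -0.06615942723827671, 'world_to_cam': array([[ 0.33933455,  0.94065977, -0.00335695, -0.64774387],
       [-0.91106426,  0.32776583, -0.25006295,  0.02946277],
       [-0.23412387,  0.08791339,  0.96822376, -0.3904123 ],
       [ 0.        ,  0.        ,  0.        ,  1.        ]])}
```

View pics/scene.png

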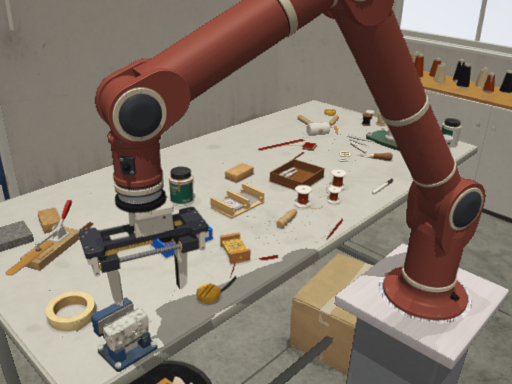

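View pics/top.png

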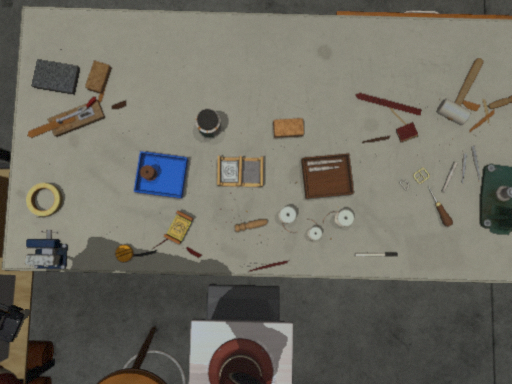

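Top view: the thread tray is at (162,174), die tray at (240,171), tool tray at (327,175), and cradle with die at (180,227). The slicker candidate is at (252,225). Spool candidates are (288,214), (315,233) and (345,216), and (315,233) looks the smallest. I'll confirm in a crop and measure.

Run:
```python
from h import *
s=np.load('s0.npz'); im=s['top']; c=cams.get_calibration('top')
cv2.imwrite('pics/crop.png',cv2.resize(im[135:265,125:365,::-1],None,fx=3.3,fy=3.3,interpolation=cv2.INTER_CUBIC))
P=cloud(c,s['td']); np.save('P.npy',P)
hsv=cv2.cvtColor(im,cv2.COLOR_RGB2HSV)
Z=P[...,2]
print('bench z',np.median(Z[240:255,300:330]))
# height blobs
m=((Z>.008)&(Z<.2)).astype(np.uint8); m[:135]=0;m[268:]=0;m[:,:125]=0;m[:,420:]=0
n,l,st,ce=cv2.connectedComponentsWithStats(m)
for i in range(1,n):
    if st[i,4]<25: continue
    q=P[l==i]; zt=np.percentile(q[:,2],95)
    r=cv2.minAreaRect(q[:,:2].astype(np.float32)*1000)
    print(ce[i].round(0),st[i,4],'z95',zt.round(3),'ctr mm',np.round(r[0],1),'size',np.round(r[1],1),'ang',round(r[2],1))
```

```text
bench z -0.0007603148540967775
[209. 136.] 41 z95 0.05 ctr mm [731.2 118. ] size [10.1 48.1] ang 2.5
[286. 136.] 62 z95 0.03 ctr mm [ 738.7 -136.5] size [ 8.3 93.2] ang 1.0
[407. 137.] 54 z95 0.015 ctr mm [ 744.7 -522.6] size [19.6 59.5] ang 4.9
[157. 173.] 683 z95 0.054 ctr mm [600.9 266.2] size [151.3 130.1] ang 83.7
[329. 175.] 476 z95 0.039 ctr mm [ 611.5 -264.4] size [130.4 159.7] ang 6.8
[237. 172.] 910 z95 0.039 ctr mm [618.9  16. ] size [ 93.  143.8] ang 0.4
[323. 162.] 119 z95 0.02 ctr mm [ 656.1 -255.4] size [ 17.3 118.3] ang 4.8
[322. 169.] 95 z95 0.019 ctr mm [ 635.5 -252.2] size [16.7 98.6] ang 4.2
[288. 215.] 212 z95 0.058 ctr mm [ 484.4 -135.4] size [46.4 49.6] ang 1.5
[179. 228.] 504 z95 0.035 ctr mm [437.1 202.9] size [55.2 92.8] ang 64.5
[345. 218.] 222 z95 0.057 ctr mm [ 478.4 -312.7] size [47.2 49.7] ang 87.3
[251. 225.] 234 z95 0.026 ctr mm [450.3 -23.4] size [ 24.6 103.5] ang 14.8
[315. 233.] 133 z95 0.045 ctr mm [ 429.8 -220.9] size [37.3 38.4] ang 3.0
[128. 253.] 115 z95 0.022 ctr mm [353.1 356.8] size [49.9 25. ] ang 3.9
[364. 255.] 48 z95 0.014 ctr mm [ 366.8 -382.2] size [ 9.5 55. ] ang 1.5
[386. 254.] 77 z95 0.016 ctr mm [ 368.6 -449. ] size [ 9.6 70.5] ang 1.7
```

View pics/crop.png

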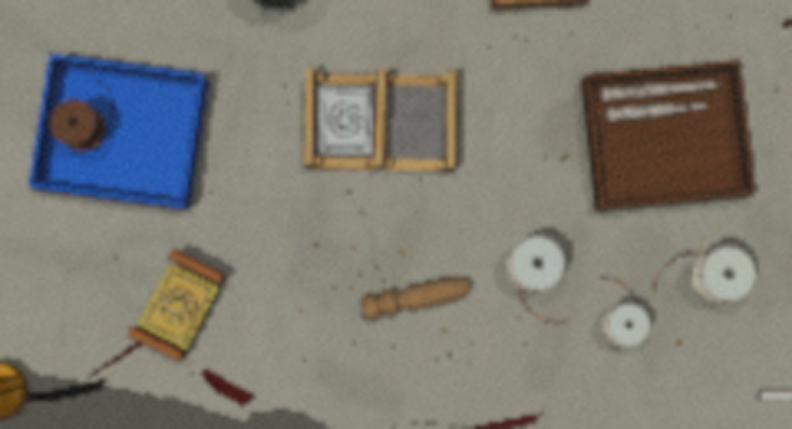

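Spools: (288,214) and (345,216) measure about 48 mm wide and 58 mm high. (315,233) is about 38 mm wide and 45 mm high, so it is the smallest and the one meant. The crop confirms it, and its thread end points up and left. First I move into the open and turn the jaw to yaw -60°.

```bash
python3 -m crank '[{"jaw":0.8,"offset":[0,-0.93,-0.28],"dr":[0,0,0]},{"jaw":0.8,"offset":[0,-0.93,-0.28],"dr":[0,0,0]},{"jaw":0.8,"offset":[0,-0.93,-0.28],"dr":[0,0,0]},{"jaw":0.8,"offset":[0,-0.93,-0.28],"dr":[0,0,0]},{"jaw":0.8,"offset":[0,-0.93,-0.28],"dr":[0,0,0]},{"jaw":0.8,"offset":[0,-0.93,-0.28],"dr":[0,0,0]},{"jaw":0.8,"offset":[0,-0.93,-0.28],"dr":[0,0,0]},{"jaw":0.8,"offset":[0,-0.93,-0.28],"dr":[0,0,0]},{"jaw":0.8,"offset":[0,-0.93,-0.28],"dr":[0,0,0]},{"jaw":0.8,"offset":[0,0,0],"dr":[1,0,0]},{"jaw":0.8,"offset":[0,0,0],"dr":[1,0,0]},{"jaw":0.8,"offset":[0,0,0],"dr":[1,0,0]}]'
python3 -m crank '[{"jaw":0.8,"offset":[0,0,0],"dr":[1,0,0]},{"jaw":0.8,"offset":[0,0,0],"dr":[1,0,0]},{"jaw":0.8,"offset":[0,0,0],"dr":[1,0,0]},{"jaw":0.8,"offset":[0,0,0],"dr":[1,0,0]},{"jaw":0.8,"offset":[0,0,0],"dr":[1,0,0]},{"jaw":0.8,"offset":[0,0,0],"dr":[1,0,0]},{"jaw":0.8,"offset":[0,0,0],"dr":[1,0,0]},{"jaw":0.8,"offset":[0,0,0],"dr":[1,0,0]},{"jaw":0.8,"offset":[0,0,0],"dr":[1,0,0]},{"jaw":0.8,"offset":[0,0,0],"dr":[1,0,0]},{"jaw":0.8,"offset":[0,0,0],"dr":[1,0,0]},{"jaw":0.8,"offset":[0,0,0],"dr":[1,0,0]}]'
python3 - <<'E'
from h import *
go([.55,0,.2],-60); go([.43,-.221,.16])
# trays: interior/rim rects by colour
s=np.load('s0.npz'); im=s['top']; c=cams.get_calibration('top'); P=np.load('P.npy')
for n,(a,b,d,e) in dict(thread=(145,205,130,195),tool=(145,205,295,360),die=(150,190,212,270)).items():
    q=P[a:b,d:e].reshape(-1,3); k=q[(q[:,2]>.030)&(q[:,2]<.042)]
    print(n,len(k),[np.round(v,1) for v in cv2.minAreaRect(k[:,:2].astype(np.float32)*1000)])
    hull=cv2.convexHull(k[:,:2].astype(np.float32)*1000)[:,0]; print(hull.round(0).tolist())
E
```

```text
time: 1.3
eef_pos: [0.5011, 0.4025, 0.2179]
eef_rot: [0.635, -0.309, 0.636, 0.309]
force: [0.4, -0.5, -0.1]
gripper_width: 0.0742
time: 2.5
eef_pos: [0.5006, 0.4031, 0.218]
eef_rot: [0.696, 0.123, 0.697, -0.123]
force: [0.6, -0.7, -0.6]
gripper_width: 0.0743
p [0.5006 0.4031 0.218 ] x [-0.001 -0.001 -1.   ] z [ 0.939 -0.343 -0.001] off [ 0.46 -9.04  4.61]
 turn units [ 6.66 -0.    0.01]
 turn units [-2.334e+01 -2.000e-02 -1.000e-02]
p [0.5006 0.4031 0.218 ] x [-0.001 -0.001 -1.   ] z [ 0.939 -0.343 -0.001] off [  1.46 -15.26   3.69]
thread 286 [array([600.8, 266.6]), array([151.1, 129.8]), np.float64(84.1)]
[[671.0, 318.0], [670.0, 327.0], [670.0, 329.0], [666.0, 332.0], [664.0, 333.0], [654.0, 335.0], [556.0, 347.0], [546.0, 342.0], [543.0, 337.0], [536.0, 267.0], [531.0, 221.0], [531.0, 207.0], [531.0, 199.0], [547.0, 196.0], [556.0, 195.0], [636.0, 187.0], [639.0, 187.0], [645.0, 187.0], [655.0, 188.0], [658.0, 191.0], [661.0, 217.0], [671.0, 315.0]]
tool 274 [array([ 611.1, -260.2]), array([130.2, 151.3]), np.float64(6.8)]
[[682.0, -314.0], [681.0, -302.0], [681.0, -298.0], [669.0, -198.0], [665.0, -181.0], [661.0, -181.0], [651.0, -181.0], [624.0, -182.0], [554.0, -192.0], [548.0, -193.0], [538.0, -195.0], [539.0, -202.0], [547.0, -271.0], [555.0, -334.0], [557.0, -338.0], [561.0, -340.0], [574.0, -340.0], [577.0, -340.0], [631.0, -334.0], [659.0, -330.0], [675.0, -327.0], [681.0, -323.0], [681.0, -320.0]]
die 221 [array([619.2,  16.1]), array([ 92.5, 144.1]), np.float64(0.8)]
[[665.0, 14.0], [665.0, 81.0], [664.0, 87.0], [591.0, 88.0], [585.0, 88.0], [575.0, 87.0], [572.0, 84.0], [572.0, 81.0], [573.0, 18.0], [575.0, -54.0], [632.0, -56.0], [636.0, -56.0], [639.0, -56.0], [662.0, -55.0], [665.0, -55.0]]
```

```bash
python3 -m crank '[{"jaw":0.8,"offset":[0.05,-0.9,0.46],"dr":[0,0,0]},{"jaw":0.8,"offset":[0.05,-0.9,0.46],"dr":[0,0,0]},{"jaw":0.8,"offset":[0.05,-0.9,0.46],"dr":[0,0,0]},{"jaw":0.8,"offset":[0.05,-0.9,0.46],"dr":[0,0,0]},{"jaw":0.8,"offset":[0.05,-0.9,0.46],"dr":[0.95,0,0]},{"jaw":0.8,"offset":[0.05,-0.9,0.35],"dr":[0.95,0,0]},{"jaw":0.8,"offset":[0.05,-0.9,0.25],"dr":[0.95,0,0]},{"jaw":0.8,"offset":[0.05,-0.95,0.15],"dr":[0.95,0,0]},{"jaw":0.8,"offset":[0.05,-0.95,0.05],"dr":[0.95,0,0]},{"jaw":0.8,"offset":[0.05,-0.95,0],"dr":[0.95,0,0]},{"jaw":0.8,"offset":[0,0,0],"dr":[0.95,0,0]}]'
python3 - <<'E'
from h import *
go([.43,-.221,.12],-60)
E
```

```text
time: 3.6
eef_pos: [0.4381, 0.0356, 0.1982]
eef_rot: [0.61, 0.355, 0.613, -0.357]
force: [0.7, -0.8, 0.3]
gripper_width: 0.074
p [0.4381 0.0356 0.1982] x [-0.005 -0.    -1.   ] z [ 0.494 -0.869 -0.003] off [ 1.96 -3.34  5.48]
 turn units [-0.06 -0.03  0.05]
 turn units [29.94  0.07  0.04]
```

```bash
python3 -m crank '[{"jaw":0.8,"offset":[0.2,-0.4,0.75],"dr":[0,0,0]},{"jaw":0.8,"offset":[0.2,-0.4,0.75],"dr":[0,0,0]},{"jaw":0.8,"offset":[0.2,-0.4,0.75],"dr":[0,0,0]},{"jaw":0.8,"offset":[0.2,-0.4,0.75],"dr":[0,0,0]},{"jaw":0.8,"offset":[0.2,-0.45,0.75],"dr":[0,0,0]},{"jaw":0.8,"offset":[0.2,-0.45,0.75],"dr":[0,0,0]},{"jaw":0.8,"offset":[0.2,-0.45,0.75],"dr":[0,0,0]},{"jaw":0.8,"offset":[0.2,-0.4,0.25],"dr":[0,0,0]},{"jaw":0.8,"offset":[0,0,0],"dr":[0,0,0]},{"jaw":0.8,"offset":[0,0,0],"dr":[0,0,0]}]'
python3 - <<'E'
from h import *
im,d,c=snap('wrist','w1.png'); P=cloud(c,d)
m=(P[...,2]>.03)&(P[...,2]<.055)&(np.hypot(P[...,0]-.43,P[...,1]+.221)<.04)
q=P[m]; print(m.sum(), np.median(q,0))
k=q[q[:,2]>np.percentile(q[:,2],90)-.004]; print('circle',cv2.minEnclosingCircle(k[:,:2].astype(np.float32)),k[:,2].mean())
(x,y),_=cv2.minEnclosingCircle(k[:,:2].astype(np.float32))
go([x,y,.006],-60)
E
```

```text
time: 4.6
eef_pos: [0.4382, -0.217, 0.1344]
eef_rot: [0.613, 0.352, 0.614, -0.352]
force: [0.3, -0.2, 0.4]
gripper_width: 0.0745
1563 [ 0.43086176 -0.22082511  0.04158054]
circle ((0.4305345416069031, -0.22143301367759705), 0.020333196967840195) 0.041595840280472696
p [ 0.4388 -0.2164  0.1346] x [-0.     0.001 -1.   ] z [ 0.506 -0.863 -0.001] off [ 3.22 -0.24  0.01]
 turn units [ 0.06 -0.01 -0.01]
 turn units [-2.994e+01  1.000e-02 -2.000e-02]
```

View pics/w1.png

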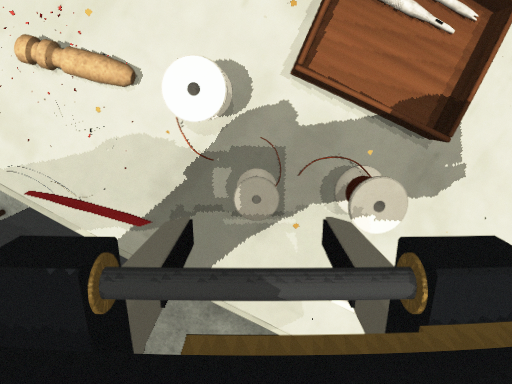

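The wrist view has the small spool at (257,198), centred between the fingers with its thread pointing away from both. It measures 41 mm across and 42 mm high. Next: lower and grip.

```bash
python3 -m crank '[{"jaw":0.8,"offset":[0.4,-0.24,0],"dr":[0,0,0]},{"jaw":0.8,"offset":[0.6,0,0],"dr":[0,0,0]},{"jaw":0.8,"offset":[0.6,0,0],"dr":[0,0,0]},{"jaw":0.8,"offset":[0.6,0,0],"dr":[0,0,0]},{"jaw":0.8,"offset":[0.6,0,0],"dr":[0,0,0]},{"jaw":0.8,"offset":[0.4,0,0],"dr":[0,0,0]},{"jaw":0.8,"offset":[0,0,0],"dr":[0,0,0]},{"jaw":0.3,"offset":[0,0,0],"dr":[0,0,0]},{"jaw":0.3,"offset":[0,0,0],"dr":[0,0,0]},{"jaw":0.3,"offset":[0,0,0],"dr":[0,0,0]},{"jaw":0.3,"offset":[0,0,0],"dr":[0,0,0]}]' 12
python3 - <<'E'
from h import *
import math
t=math.radians(-6); c=np.array([.601,.2665]); ax=np.array([math.cos(t),math.sin(t)]); ay=np.array([-ax[1],ax[0]])
g=c-.038*ay; print(g); go([.52,-.22,.13]); go([.55,0,.13]);go([*g,.13],-36)
E
```

```text
time: 5.75
eef_pos: [0.4306, -0.2229, 0.0074]
eef_rot: [0.614, 0.352, 0.613, -0.352]
force: [-0.6, 0.6, -0.5]
gripper_width: 0.0469
[0.59702792 0.22870817]
p [ 0.4306 -0.2229  0.0074] x [ 0.001 -0.001 -1.   ] z [ 0.505 -0.863  0.001] off [-3.06  1.97  1.07]
p [ 0.4306 -0.2229  0.0074] x [ 0.001 -0.001 -1.   ] z [ 0.505 -0.863  0.001] off [-3.06  5.39 -3.3 ]
p [ 0.4306 -0.2229  0.0074] x [ 0.001 -0.001 -1.   ] z [ 0.505 -0.863  0.001] off [-3.07  9.29 -7.64]
 turn units [-3.95  0.01 -0.01]
 turn units [ 2.605e+01 -1.000e-02 -2.000e-02]
```

```bash
python3 -m crank '[{"jaw":0.3,"offset":[0,0,0],"dr":[0,0,0]},{"jaw":0.3,"offset":[0,0,0],"dr":[0,0,0]},{"jaw":0.3,"offset":[0,0,0],"dr":[0,0,0]},{"jaw":0.3,"offset":[-0.2,0,0],"dr":[0,0,0]},{"jaw":0.3,"offset":[-0.5,0,0],"dr":[0,0,0]},{"jaw":0.3,"offset":[-0.8,0,0],"dr":[0,0,0]},{"jaw":0.3,"offset":[-0.8,0,0],"dr":[0,0,0]},{"jaw":0.3,"offset":[-0.8,0.0,0],"dr":[0,0,0]}]'
python3 -m crank '[{"jaw":0.3,"offset":[0,0.4,-0.3],"dr":[0,0,0]},{"jaw":0.3,"offset":[0,0.7,-0.6],"dr":[0,0,0]},{"jaw":0.3,"offset":[0,0.75,-0.6],"dr":[0,0,0]},{"jaw":0.3,"offset":[0,0.75,-0.6],"dr":[0,0,0]},{"jaw":0.3,"offset":[0,0.75,-0.6],"dr":[0,0,0]},{"jaw":0.3,"offset":[0,0.75,-0.6],"dr":[0,0,0]},{"jaw":0.3,"offset":[0,0.75,-0.6],"dr":[0,0,0]},{"jaw":0.3,"offset":[0,0.75,-0.6],"dr":[0,0,0]},{"jaw":0.3,"offset":[0,0.75,-0.6],"dr":[0,0,0]},{"jaw":0.3,"offset":[0,0.7,-0.6],"dr":[0,0,0]},{"jaw":0.3,"offset":[0,0.7,-0.6],"dr":[0,0,0]}]'
python3 -m crank '[{"jaw":0.3,"offset":[0,0,0],"dr":[-1,0,0]},{"jaw":0.3,"offset":[0,0,0],"dr":[-1,0,0]},{"jaw":0.3,"offset":[0,0,0],"dr":[-1,0,0]},{"jaw":0.3,"offset":[0,0,0],"dr":[-0.95,0,0]},{"jaw":0.3,"offset":[0,0,0],"dr":[0,0,0]}]'
python3 - <<'E'
from h import *
go([.597,.2287,.013],-36)
E
```

```text
time: 6.55
eef_pos: [0.4295, -0.2228, 0.132]
eef_rot: [0.613, 0.352, 0.613, -0.352]
force: [0.0, 0.2, -1.2]
gripper_width: 0.0401
time: 7.65
eef_pos: [0.5706, 0.1526, 0.1307]
eef_rot: [0.613, 0.352, 0.613, -0.352]
force: [0.9, 0.1, 0.2]
gripper_width: 0.0396
time: 8.15
eef_pos: [0.5703, 0.1508, 0.1307]
eef_rot: [0.672, 0.219, 0.673, -0.219]
force: [-0.1, -0.2, -0.4]
gripper_width: 0.0397
p [0.5703 0.1508 0.1307] x [-0.001 -0.    -1.   ] z [ 0.809 -0.588 -0.   ] off [ 2.94  1.97 -0.61]
 turn units [-0.01 -0.    0.  ]
 turn units [2.999e+01 1.000e-02 1.000e-02]
```

```bash
python3 -m crank '[{"jaw":0.3,"offset":[0,0.65,-0.2],"dr":[0,0,0]},{"jaw":0.3,"offset":[0,0.65,-0.2],"dr":[0,0,0]},{"jaw":0.3,"offset":[0,0.67,-0.21],"dr":[0,0,0]},{"jaw":0.3,"offset":[0.5,0,0],"dr":[0,0,0]},{"jaw":0.3,"offset":[0.6,0,0],"dr":[0,0,0]},{"jaw":0.3,"offset":[0.6,0,0],"dr":[0,0,0]},{"jaw":0.3,"offset":[0.5,0,0],"dr":[0,0,0]},{"jaw":0.3,"offset":[0.3,0,0],"dr":[0,0,0]},{"jaw":0.3,"offset":[0.2,0,0],"dr":[0,0,0]},{"jaw":0.3,"offset":[0.15,0,0],"dr":[0,0,0]},{"jaw":0.3,"offset":[0.08,0,0],"dr":[0,0,0]},{"jaw":0.3,"offset":[0,0,0],"dr":[0,0,0]}]'
```

```text
time: 9.35
eef_pos: [0.5973, 0.2293, 0.0136]
eef_rot: [0.673, 0.219, 0.672, -0.219]
force: [-0.4, 0.1, -0.2]
gripper_width: 0.0398
```

```bash
python3 -m crank '[{"jaw":0.3,"offset":[0.03,0,0],"dr":[0,0,0]},{"jaw":0.45,"offset":[0,0,0],"dr":[0,0,0]},{"jaw":0.5,"offset":[0,0,0],"dr":[0,0,0]},{"jaw":0.55,"offset":[0,0,0],"dr":[0,0,0]},{"jaw":0.6,"offset":[0,0,0],"dr":[0,0,0]},{"jaw":0.6,"offset":[0,0,0],"dr":[0,0,0]},{"jaw":0.6,"offset":[-0.2,0,0],"dr":[0,0,0]},{"jaw":0.6,"offset":[-0.5,0,0],"dr":[0,0,0]},{"jaw":0.6,"offset":[-0.8,0,0],"dr":[0,0,0]},{"jaw":0.6,"offset":[-0.9,0,0],"dr":[0,0,0]},{"jaw":0.6,"offset":[-0.9,0,0],"dr":[0,0,0]},{"jaw":0.6,"offset":[-0.5,0,0],"dr":[0,0,0]}]'
python3 - <<'E'
from h import *
im,d,c=snap('wrist','w2.png'); P=cloud(c,d)
m=(P[...,2]>.043)&(P[...,2]<.06)&(np.hypot(P[...,0]-.597,P[...,1]-.2287)<.035)
k=P[m]; print(len(k),cv2.minEnclosingCircle(k[:,:2].astype(np.float32)),np.percentile(k[:,2],[5,95]))
go([.47,.1,.13]);go([.450,-.0234,.13],15)
E
```

```text
time: 10.55
eef_pos: [0.5988, 0.2292, 0.1684]
eef_rot: [0.674, 0.22, 0.671, -0.218]
force: [1.1, -0.4, 0.1]
gripper_width: 0.0562
1300 ((0.5983923673629761, 0.2295006364583969), 0.020180461928248405) [0.04524454 0.04768378]
p [0.6003 0.2296 0.171 ] x [ 0.01   0.003 -1.   ] z [ 0.809 -0.588  0.006] off [ 0.98 -4.55 -0.74]
p [0.6003 0.2296 0.171 ] x [ 0.01   0.003 -1.   ] z [ 0.809 -0.588  0.006] off [ 0.97 -7.33  0.67]
 turn units [-8.5   0.09 -0.05]
 turn units [21.5  -0.06 -0.11]
```

View pics/w2.png

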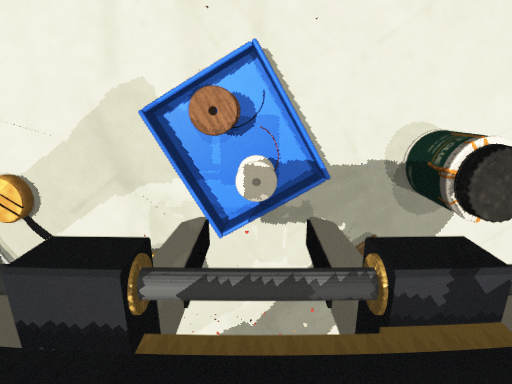

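The spool stands upright at (257,180) in the blue tray, top at z 47 mm, with its thread clear. Next is the slicker.

```bash
python3 -m crank '[{"jaw":0.5,"offset":[0,-0.5,0],"dr":[0,0,0]},{"jaw":0.5,"offset":[0,-0.85,0.08],"dr":[0,0,0]},{"jaw":0.5,"offset":[0,-0.85,0.08],"dr":[0,0,0]},{"jaw":0.5,"offset":[0.1,-0.85,0.08],"dr":[0,0,0]},{"jaw":0.5,"offset":[0.1,-0.85,0.08],"dr":[0,0,0]},{"jaw":0.5,"offset":[0.1,-0.85,0.08],"dr":[0,0,0]},{"jaw":0.5,"offset":[0.2,-0.85,0.08],"dr":[0,0,0]},{"jaw":0.5,"offset":[0.2,-0.85,0.08],"dr":[0,0,0]},{"jaw":0.5,"offset":[0.2,-0.85,0.08],"dr":[0,0,0]}]'
python3 -m crank '[{"jaw":0.5,"offset":[0,0,0],"dr":[-1,0,0]},{"jaw":0.5,"offset":[0,0,0],"dr":[-1,0,0]},{"jaw":0.5,"offset":[0,0,0],"dr":[-1,0,0]},{"jaw":0.5,"offset":[0,0,0],"dr":[-1,0,0]},{"jaw":0.5,"offset":[0,0,0],"dr":[-1,0,0]},{"jaw":0.5,"offset":[0,0,0],"dr":[-1,0,0]},{"jaw":0.5,"offset":[0,0,0],"dr":[-1,0,0]},{"jaw":0.5,"offset":[0,0,0],"dr":[-1,0,0]},{"jaw":0.5,"offset":[0,0,0],"dr":[-0.5,0,0]},{"jaw":0.5,"offset":[0,0,0],"dr":[0,0,0]}]'
python3 - <<'E'
from h import *
im,d,c=snap('wrist'); P=cloud(c,d)
m=(P[...,2]>.010)&(P[...,2]<.035)&(np.hypot(P[...,0]-.45,P[...,1]+.0234)<.07)
n,l,st,ce=cv2.connectedComponentsWithStats(m.astype(np.uint8)); i=1+st[1:,4].argmax()
k=P[l==i]; r=cv2.minAreaRect(k[:,:2].astype(np.float32)*1000); print(r,np.percentile(k[:,2],98))
go([r[0][0]/1000,r[0][1]/1000,.003],15)
E
```

```text
time: 11.5
eef_pos: [0.4453, -0.023, 0.1281]
eef_rot: [0.673, 0.218, 0.672, -0.219]
force: [0.3, -0.2, 0.1]
gripper_width: 0.0462
time: 12.5
eef_pos: [0.446, -0.0222, 0.1283]
eef_rot: [0.701, -0.092, 0.701, 0.092]
force: [-0.2, 0.1, -0.1]
gripper_width: 0.0463
((451.5342712402344, -21.69927978515625), (24.94571304321289, 104.70819854736328), 13.78005313873291) 0.025919480784367153
p [ 0.446  -0.0221  0.1282] x [-0.  0. -1.] z [ 0.966  0.257 -0.   ] off [ 3.13 -0.03  0.14]
 turn units [-0.02 -0.   -0.  ]
 turn units [29.98 -0.    0.  ]
```

```bash
python3 -m crank '[{"jaw":0.5,"offset":[0.5,-0.03,0.14],"dr":[0.2,0,0]},{"jaw":0.5,"offset":[0.7,0,0],"dr":[0,0,0]},{"jaw":0.5,"offset":[0.7,0,0],"dr":[0,0,0]},{"jaw":0.5,"offset":[0.6,0,0],"dr":[0,0,0]},{"jaw":0.5,"offset":[0.4,0,0],"dr":[0,0,0]},{"jaw":0.5,"offset":[0.2,0,0],"dr":[0,0,0]},{"jaw":0.5,"offset":[0,0,0],"dr":[0,0,0]},{"jaw":0.15,"offset":[0,0,0],"dr":[0,0,0]},{"jaw":0.15,"offset":[0,0,0],"dr":[0,0,0]},{"jaw":0.15,"offset":[0,0,0],"dr":[0,0,0]},{"jaw":0.15,"offset":[0,0,0],"dr":[0,0,0]},{"jaw":0.15,"offset":[0,0,0],"dr":[0,0,0]}]' 12
python3 -m crank '[{"jaw":0.15,"offset":[0,0,0],"dr":[0,0,0]},{"jaw":0.15,"offset":[0,0,0],"dr":[0,0,0]},{"jaw":0.15,"offset":[-0.2,0,0],"dr":[0,0,0]},{"jaw":0.15,"offset":[-0.5,0,0],"dr":[0,0,0]},{"jaw":0.15,"offset":[-0.8,0,0],"dr":[0,0,0]},{"jaw":0.15,"offset":[-0.8,0,0],"dr":[0,0,0]},{"jaw":0.15,"offset":[-0.5,0,0],"dr":[0,0,0]},{"jaw":0.15,"offset":[0,0,0],"dr":[0,0,0]}]'
python3 - <<'E'
from h import *
import math
t=math.radians(6.8); g=np.array([.611,-.2602])-.021*np.array([math.cos(t),math.sin(t)]); print(g)
go([*g,.013],6.8)
E
```

```text
time: 13.75
eef_pos: [0.4524, -0.0217, 0.0048]
eef_rot: [0.702, -0.085, 0.702, 0.085]
force: [-0.4, -0.1, 4.2]
gripper_width: 0.0222
time: 14.55
eef_pos: [0.4535, -0.0218, 0.1188]
eef_rot: [0.704, -0.085, 0.7, 0.085]
force: [0.3, -0.8, -0.3]
gripper_width: 0.0224
[ 0.59014772 -0.26268648]
p [ 0.4535 -0.0218  0.1188] x [ 0.006  0.    -1.   ] z [0.971 0.238 0.006] off [ 2.66 -6.66  1.87]
 turn units [1.17 0.05 0.01]
 turn units [-2.883e+01 -1.000e-02  8.000e-02]
```

```bash
python3 -m crank '[{"jaw":0.15,"offset":[0,-0.5,0.15],"dr":[0,0,0]},{"jaw":0.15,"offset":[0,-0.8,0.23],"dr":[0,0,0]},{"jaw":0.15,"offset":[0,-0.8,0.23],"dr":[0.2,0,0]},{"jaw":0.15,"offset":[0,-0.8,0.23],"dr":[0.2,0,0]},{"jaw":0.15,"offset":[0,-0.8,0.23],"dr":[0.2,0,0]},{"jaw":0.15,"offset":[0,-0.8,0.23],"dr":[0.2,0,0]},{"jaw":0.15,"offset":[0,-0.8,0.23],"dr":[0.2,0,0]},{"jaw":0.15,"offset":[0,-0.8,0.23],"dr":[0.17,0,0]},{"jaw":0.15,"offset":[0,-0.4,0.1],"dr":[0,0,0]},{"jaw":0.15,"offset":[0,0,0],"dr":[0,0,0]}]'
python3 - <<'E'
from h import *
im,d,c=snap('wrist','w3.png'); P=cloud(c,d)
go([.5901,-.2627,.0108],6.8)
k=P[(P[...,2]>.03)&(P[...,2]<.042)&(np.abs(P[...,0]-.611)<.09)&(np.abs(P[...,1]+.26)<.1)]
print(len(k),cv2.minAreaRect(k[:,:2].astype(np.float32)*1000))
E
```

```text
time: 15.55
eef_pos: [0.5739, -0.2654, 0.1146]
eef_rot: [0.705, -0.041, 0.707, 0.04]
force: [-0.1, -0.2, -0.9]
gripper_width: 0.0223
p [ 0.5738 -0.2627  0.1146] x [-0.003  0.001 -1.   ] z [ 0.993  0.116 -0.003] off [ 2.59 -0.05  0.41]
 turn units [-0.02 -0.03 -0.01]
 turn units [ 2.998e+01 -2.000e-02  4.000e-02]
2814 ((610.5962524414062, -242.88607788085938), (130.01553344726562, 116.26471710205078), 6.865514278411865)
```

View pics/w3.png

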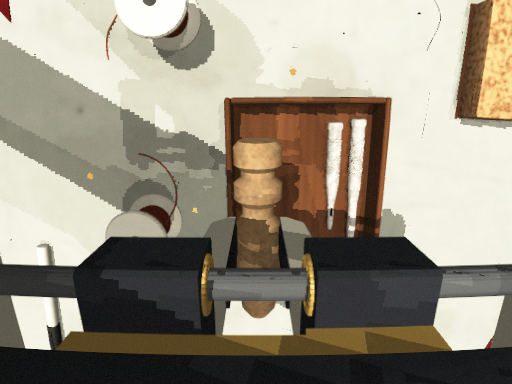

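The slicker is held level across the jaws at (258,215), over the tool tray, with the punches well clear to the right. I lower it and release with a small opening.

```bash
python3 -m crank '[{"jaw":0.15,"offset":[0,0,0.41],"dr":[0,0,0]},{"jaw":0.15,"offset":[0.5,0,0],"dr":[0,0,0]},{"jaw":0.15,"offset":[0.7,0,0],"dr":[0,0,0]},{"jaw":0.15,"offset":[0.6,0,0],"dr":[0,0,0]},{"jaw":0.15,"offset":[0.4,0,0],"dr":[0,0,0]},{"jaw":0.15,"offset":[0.2,0,0],"dr":[0,0,0]},{"jaw":0.15,"offset":[0.1,0,0],"dr":[0,0,0]},{"jaw":0.15,"offset":[0.09,0,0],"dr":[0,0,0]},{"jaw":0.15,"offset":[0,0,0],"dr":[0,0,0]},{"jaw":0.15,"offset":[0,0,0],"dr":[0,0,0]}]'
```

```text
time: 16.6
eef_pos: [0.5919, -0.2605, 0.0135]
eef_rot: [0.706, -0.042, 0.705, 0.041]
force: [-0.2, 0.8, -1.0]
gripper_width: 0.0222
```

```bash
python3 -m crank '[{"jaw":0.15,"offset":[0.05,0,0],"dr":[0,0,0]},{"jaw":0.15,"offset":[0.02,0,0],"dr":[0,0,0]},{"jaw":0.28,"offset":[0,0,0],"dr":[0,0,0]},{"jaw":0.33,"offset":[0,0,0],"dr":[0,0,0]},{"jaw":0.37,"offset":[0,0,0],"dr":[0,0,0]},{"jaw":0.37,"offset":[0,0,0],"dr":[0,0,0]},{"jaw":0.37,"offset":[-0.2,0,0],"dr":[0,0,0]},{"jaw":0.37,"offset":[-0.5,0,0],"dr":[0,0,0]},{"jaw":0.37,"offset":[-0.8,0,0],"dr":[0,0,0]},{"jaw":0.37,"offset":[-0.8,0,0],"dr":[0,0,0]},{"jaw":0.7,"offset":[-0.8,0,0],"dr":[0,0,0]},{"jaw":0.7,"offset":[0,0,0],"dr":[0,0,0]}]'
python3 - <<'E'
from h import *
im,d,c=snap('top'); P=cloud(c,d)
cv2.imwrite('pics/t2.png',cv2.resize(im[135:265,125:365,::-1],None,fx=3.3,fy=3.3,interpolation=cv2.INTER_CUBIC))
im,d,c=snap('wrist'); P=cloud(c,d)
k=P[(P[...,2]>.02)&(P[...,2]<.06)&(np.hypot(P[...,0]-.59,P[...,1]+.262)<.045)]; print('slicker',len(k),k.mean(0),np.percentile(k[:,2],97))
go([.55,.0,.2]);go([.437,.203,.16],64.5)
E
```

```text
time: 17.8
eef_pos: [0.5944, -0.2621, 0.1399]
eef_rot: [0.709, -0.044, 0.702, 0.04]
force: [1.0, -0.1, 0.8]
gripper_width: 0.0463
slicker 2438 [ 0.58510732 -0.26021076  0.02685736] 0.035820739278443106
p [ 0.5916 -0.2604  0.1351] x [ 0.002 -0.001 -1.   ] z [0.993 0.118 0.002] off [-1.63  6.59 -0.26]
p [ 0.5916 -0.2604  0.1351] x [ 0.002 -0.001 -1.   ] z [0.993 0.118 0.002] off [-0.64 11.96 -2.47]
 turn units [-9.62  0.01  0.02]
 turn units [ 2.038e+01  2.000e-02 -1.000e-02]
```

```bash
python3 -m crank '[{"jaw":0.8,"offset":[-0.5,0.4,0],"dr":[0,0,0]},{"jaw":0.8,"offset":[-0.5,0.9,-0.15],"dr":[0,0,0]},{"jaw":0.8,"offset":[0,0.9,-0.2],"dr":[0,0,0]},{"jaw":0.8,"offset":[0,0.9,-0.2],"dr":[0,0,0]},{"jaw":0.8,"offset":[0,0.9,-0.2],"dr":[0,0,0]},{"jaw":0.8,"offset":[0,0.9,-0.2],"dr":[0,0,0]},{"jaw":0.8,"offset":[0,0.9,-0.2],"dr":[0,0,0]},{"jaw":0.8,"offset":[0,0.9,-0.2],"dr":[0,0,0]},{"jaw":0.8,"offset":[0,0.9,-0.2],"dr":[0,0,0]},{"jaw":0.8,"offset":[0,0.9,-0.2],"dr":[0,0,0]},{"jaw":0.8,"offset":[0,0.9,-0.2],"dr":[0,0,0]},{"jaw":0.8,"offset":[0,0.9,-0.2],"dr":[0,0,0]}]'
python3 -m crank '[{"jaw":0.8,"offset":[0,0.9,-0.2],"dr":[0,0,0]},{"jaw":0.8,"offset":[0,0.75,-0.12],"dr":[0,0,0]},{"jaw":0.8,"offset":[0,0,0],"dr":[-1,0,0]},{"jaw":0.8,"offset":[0,0,0],"dr":[-1,0,0]},{"jaw":0.8,"offset":[0,0,0],"dr":[-1,0,0]},{"jaw":0.8,"offset":[0,0,0],"dr":[-1,0,0]},{"jaw":0.8,"offset":[0,0,0],"dr":[-1,0,0]},{"jaw":0.8,"offset":[0,0,0],"dr":[-1,0,0]},{"jaw":0.8,"offset":[0,0,0],"dr":[-1,0,0]},{"jaw":0.8,"offset":[0,0,0],"dr":[-1,0,0]},{"jaw":0.8,"offset":[0,0,0],"dr":[-1,0,0]},{"jaw":0.8,"offset":[0,0,0],"dr":[-0.6,0,0]}]'
python3 -m crank '[{"jaw":0.8,"offset":[0,0,0],"dr":[0,0,0]},{"jaw":0.8,"offset":[0,0,0],"dr":[0,0,0]}]'
cat > die.py <<'E'
from h import *
def die(c,im,d,near,zr,rad=.045):
    P=cloud(c,d); hsv=cv2.cvtColor(im,cv2.COLOR_RGB2HSV)
    m=(P[...,2]>zr[0])&(P[...,2]<zr[1])&(np.hypot(P[...,0]-near[0],P[...,1]-near[1])<rad)
    n,l,st,ce=cv2.connectedComponentsWithStats(cv2.morphologyEx(m.astype(np.uint8),cv2.MORPH_OPEN,np.ones((3,3)))); i=1+st[1:,4].argmax()
    k=P[l==i]; r=cv2.minAreaRect(k[:,:2].astype(np.float32)*1000)
    print('die',len(k),np.round(r[0],1),np.round(r[1],1),round(r[2],1),'z',np.percentile(k[:,2],[5,50,95]).round(4), 'hsv',np.median(hsv[l==i],0)); return r
E
python3 - <<'E'
from die import *
im,d,c=snap('wrist','w4.png')
r=die(c,im,d,(.437,.203),(.017,.029)); r=die(c,im,d,(.437,.203),(.03,.04),.07)
P=cloud(c,d); k=P[(P[...,2]>.01)&(P[...,2]<.04)&(np.hypot(P[...,0]-.437,P[...,1]-.203)<.07)]
print(cv2.minAreaRect(k[:,:2].astype(np.float32)*1000))
go([.437,.203,.005],64.5)
E
```

```text
time: 19.1
eef_pos: [0.4556, 0.1399, 0.1727]
eef_rot: [0.705, -0.042, 0.707, 0.041]
force: [0.4, -0.7, -0.4]
gripper_width: 0.0743
time: 20.3
eef_pos: [0.4358, 0.2023, 0.1725]
eef_rot: [0.597, -0.377, 0.599, 0.378]
force: [0.3, 0.4, 0.1]
gripper_width: 0.0742
time: 20.5
eef_pos: [0.4362, 0.2025, 0.173]
eef_rot: [0.598, -0.376, 0.599, 0.376]
force: [-0.1, 0.1, -0.5]
gripper_width: 0.0743
die 3087 [437.2 204.9] [52.  66.3] 64.4 z [0.0218 0.0234 0.0248] hsv [ 20. 149. 227.]
die 593 [401.4 223.6] [54.1  9.9] 64.3 z [0.0308 0.033  0.0345] hsv [ 12. 167. 144.]
((437.77264404296875, 206.6756591796875), (55.82981491088867, 92.41893768310547), 63.932003021240234)
p [0.4364 0.2025 0.1732] x [-0.001 -0.001 -1.   ] z [ 0.434  0.901 -0.001] off [ 4.21 -0.01  0.02]
 turn units [-0.03 -0.01 -0.01]
 turn units [ 2.997e+01 -2.000e-02  2.000e-02]
```

View pics/w4.png

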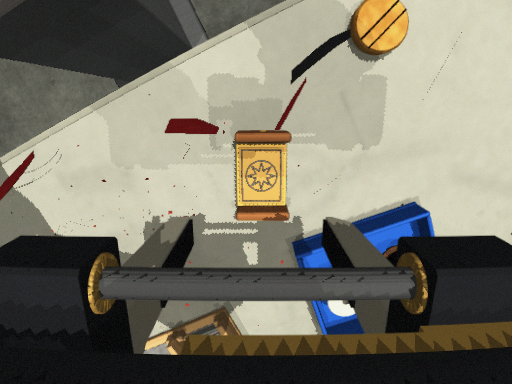

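View pics/t2.png

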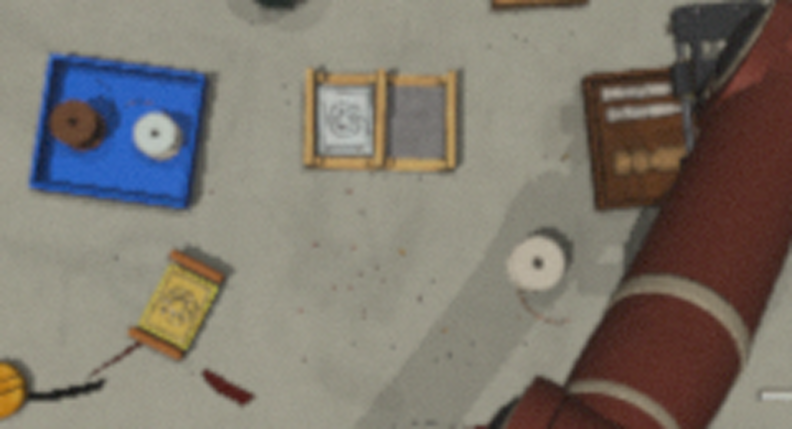

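The top crop shows the spool in the blue tray and the slicker in the tool tray. The wrist view shows the die at (262,174) in the cradle, star face up, long edges facing the fingers, at (437.2, 204.9) mm and 64.4°. I lower slowly and take it by the long edges.

```bash
python3 -m crank '[{"jaw":0.8,"offset":[0.5,0.01,0.06],"dr":[0,0,0]},{"jaw":0.8,"offset":[0.8,0,0],"dr":[0,0,0]},{"jaw":0.8,"offset":[0.8,0,0],"dr":[0,0,0]},{"jaw":0.8,"offset":[0.8,0,0],"dr":[0,0,0]},{"jaw":0.8,"offset":[0.6,0,0],"dr":[0,0,0]},{"jaw":0.8,"offset":[0.4,0,0],"dr":[0,0,0]},{"jaw":0.8,"offset":[0.28,0,0],"dr":[0,0,0]},{"jaw":0.8,"offset":[0,0,0],"dr":[0,0,0]},{"jaw":0.68,"offset":[0,0,0],"dr":[0,0,0]},{"jaw":0.62,"offset":[0,0,0],"dr":[0,0,0]},{"jaw":0.58,"offset":[0,0,0],"dr":[0,0,0]},{"jaw":0.5,"offset":[0,0,0],"dr":[0,0,0]}]' 25
python3 -m crank '[{"jaw":0.4,"offset":[0,0,0],"dr":[0,0,0]},{"jaw":0.4,"offset":[0,0,0],"dr":[0,0,0]},{"jaw":0.4,"offset":[0,0,0],"dr":[0,0,0]},{"jaw":0.4,"offset":[0,0,0],"dr":[0,0,0]}]'
```

```text
time: 21.75
eef_pos: [0.438, 0.2054, 0.0074]
eef_rot: [0.599, -0.377, 0.598, 0.377]
force: [-0.5, -0.5, 2.8]
gripper_width: 0.0515
time: 22.15
eef_pos: [0.438, 0.2054, 0.0073]
eef_rot: [0.599, -0.377, 0.598, 0.377]
force: [-0.1, 0.0, 5.8]
gripper_width: 0.0517
```

The tips reach 7 mm below the die, so I couldn't lay it down gently like this. I let go, rise 8 mm and grip again with the tips near its underside.

```bash
python3 -m crank '[{"jaw":0.62,"offset":[0,0,0],"dr":[0,0,0]},{"jaw":0.62,"offset":[0,0,0],"dr":[0,0,0]},{"jaw":0.62,"offset":[-0.1,0,0],"dr":[0,0,0]},{"jaw":0.62,"offset":[-0.1,0,0],"dr":[0,0,0]},{"jaw":0.62,"offset":[0,0,0],"dr":[0,0,0]},{"jaw":0.62,"offset":[0,0,0],"dr":[0,0,0]}]'
```

```text
time: 22.75
eef_pos: [0.4377, 0.2052, 0.0148]
eef_rot: [0.599, -0.377, 0.598, 0.377]
force: [0.2, -1.2, 0.9]
gripper_width: 0.0575
```

```bash
python3 -m crank '[{"jaw":0.62,"offset":[-0.02,0,0],"dr":[0,0,0]},{"jaw":0.4,"offset":[0,0,0],"dr":[0,0,0]},{"jaw":0.4,"offset":[0,0,0],"dr":[0,0,0]},{"jaw":0.4,"offset":[0,0,0],"dr":[0,0,0]},{"jaw":0.4,"offset":[0,0,0],"dr":[0,0,0]},{"jaw":0.4,"offset":[-0.1,0,0],"dr":[0,0,0]},{"jaw":0.4,"offset":[-0.3,0,0],"dr":[0,0,0]},{"jaw":0.4,"offset":[-0.4,0,0],"dr":[0,0,0]},{"jaw":0.4,"offset":[-0.5,0,0],"dr":[0,0,0]},{"jaw":0.4,"offset":[-0.5,0,0],"dr":[0,0,0]},{"jaw":0.4,"offset":[0,0,0],"dr":[0,0,0]}]' 35
python3 - <<'E'
from h import *
go([.48,.06,.06],90.5)
E
```

```text
time: 23.85
eef_pos: [0.4392, 0.2058, 0.0901]
eef_rot: [0.601, -0.377, 0.596, 0.376]
force: [0.3, 0.5, -1.3]
gripper_width: 0.0516
p [0.4392 0.2058 0.0901] x [ 0.005  0.003 -1.   ] z [0.433 0.902 0.005] off [ 0.75 -2.5  -2.85]
 turn units [-4.36  0.04  0.04]
 turn units [25.64  0.06 -0.05]
```

```bash
python3 -m crank '[{"jaw":0.4,"offset":[0,-0.2,-0.25],"dr":[0,0,0]},{"jaw":0.4,"offset":[0,-0.4,-0.45],"dr":[0,0,0]},{"jaw":0.4,"offset":[0,-0.5,-0.55],"dr":[0,0,0]},{"jaw":0.4,"offset":[0,-0.5,-0.6],"dr":[0,0,0]},{"jaw":0.4,"offset":[0,-0.5,-0.6],"dr":[0,0,0]},{"jaw":0.4,"offset":[0,-0.4,-0.4],"dr":[0,0,0]},{"jaw":0.4,"offset":[0,0,0],"dr":[-0.8,0,0]},{"jaw":0.4,"offset":[0,0,0],"dr":[-1,0,0]},{"jaw":0.4,"offset":[0,0,0],"dr":[-1,0,0]},{"jaw":0.4,"offset":[0,0,0],"dr":[-1,0,0]},{"jaw":0.4,"offset":[0,0,0],"dr":[-0.56,0,0]},{"jaw":0.4,"offset":[0,0,0],"dr":[0,0,0]}]'
python3 -m crank '[{"jaw":0.4,"offset":[0.3,0,0],"dr":[0,0,0]},{"jaw":0.4,"offset":[0.4,0,0],"dr":[0,0,0]},{"jaw":0.4,"offset":[0.4,0,0],"dr":[0,0,0]},{"jaw":0.4,"offset":[0.4,0,0],"dr":[0,0,0]},{"jaw":0.4,"offset":[0.25,0,0],"dr":[0,0,0]},{"jaw":0.4,"offset":[0.15,0,0],"dr":[0,0,0]},{"jaw":0.4,"offset":[0,0,0],"dr":[0,0,0]}]'
```

```text
time: 25.05
eef_pos: [0.4773, 0.0576, 0.0863]
eef_rot: [0.497, -0.501, 0.499, 0.503]
force: [0.1, 0.5, -1.3]
gripper_width: 0.0515
time: 25.75
eef_pos: [0.4778, 0.0588, 0.0107]
eef_rot: [0.497, -0.502, 0.498, 0.502]
force: [0.5, 0.8, -1.9]
gripper_width: 0.0516
```

```bash
python3 -m crank '[{"jaw":0.4,"offset":[0.08,0,0],"dr":[0,0,0]},{"jaw":0.4,"offset":[0.06,0,0],"dr":[0,0,0]},{"jaw":0.4,"offset":[0.04,0,0],"dr":[0,0,0]},{"jaw":0.4,"offset":[0,0,0],"dr":[0,0,0]},{"jaw":0.4,"offset":[0,0,0],"dr":[0,0,0]}]'
python3 -m crank '[{"jaw":0.4,"offset":[0.02,0,0],"dr":[0,0,0]},{"jaw":0.4,"offset":[0,0,0],"dr":[0,0,0]},{"jaw":0.4,"offset":[0,0,0],"dr":[0,0,0]}]'
```

```text
time: 26.25
eef_pos: [0.4785, 0.0591, 0.0044]
eef_rot: [-0.498, 0.502, -0.498, -0.502]
force: [0.5, -0.2, -2.2]
gripper_width: 0.0513
time: 26.55
eef_pos: [0.4784, 0.0591, 0.0035]
eef_rot: [-0.498, 0.502, -0.498, -0.502]
force: [0.4, 0.4, -2.0]
gripper_width: 0.0513
```

```bash
python3 -m crank '[{"jaw":0.4,"offset":[0.03,0,0],"dr":[0,0,0]},{"jaw":0.4,"offset":[0,0,0],"dr":[0,0,0]},{"jaw":0.4,"offset":[0,0,0],"dr":[0,0,0]}]'
python3 -m crank '[{"jaw":0.4,"offset":[0.02,0,0],"dr":[0,0,0]},{"jaw":0.4,"offset":[0,0,0],"dr":[0,0,0]},{"jaw":0.4,"offset":[0,0,0],"dr":[0,0,0]}]'
```

```text
time: 26.85
eef_pos: [0.4783, 0.0591, 0.0022]
eef_rot: [0.498, -0.502, 0.498, 0.502]
force: [-0.4, 0.2, -2.7]
gripper_width: 0.0518
time: 27.15
eef_pos: [0.4785, 0.0591, 0.0015]
eef_rot: [-0.498, 0.502, -0.498, -0.502]
force: [0.2, 0.5, -1.4]
gripper_width: 0.0514
```

```bash
python3 -m crank '[{"jaw":0.4,"offset":[0.02,0,0],"dr":[0,0,0]},{"jaw":0.4,"offset":[0,0,0],"dr":[0,0,0]},{"jaw":0.4,"offset":[0,0,0],"dr":[0,0,0]}]'
```

```text
time: 27.45
eef_pos: [0.4785, 0.0591, 0.0014]
eef_rot: [-0.498, 0.502, -0.498, -0.502]
force: [-1.1, -0.1, 5.7]
gripper_width: 0.0514
```

Contact: the force rose from -2 to +6 N. I let go, rise, turn 90°, and look again.

```bash
python3 -m crank '[{"jaw":0.6,"offset":[0,0,0],"dr":[0,0,0]},{"jaw":0.65,"offset":[0,0,0],"dr":[0,0,0]},{"jaw":0.7,"offset":[0,0,0],"dr":[0,0,0]},{"jaw":0.7,"offset":[-0.2,0,0],"dr":[0,0,0]},{"jaw":0.8,"offset":[-0.5,0,0],"dr":[0,0,0]},{"jaw":0.95,"offset":[-0.8,0,0],"dr":[0,0,0]},{"jaw":0.95,"offset":[-0.8,0,0],"dr":[0,0,0]},{"jaw":0.95,"offset":[-0.8,0,0],"dr":[1,0,0]},{"jaw":0.95,"offset":[0,0,0],"dr":[1,0,0]},{"jaw":0.95,"offset":[0,0,0],"dr":[1,0,0]},{"jaw":0.95,"offset":[0,0,0],"dr":[1,0,0]},{"jaw":0.95,"offset":[0,0,0],"dr":[1,0,0]}]'
python3 -m crank '[{"jaw":0.95,"offset":[0,0,0],"dr":[1,0,0]},{"jaw":0.95,"offset":[0,0,0],"dr":[1,0,0]},{"jaw":0.95,"offset":[0,0,0],"dr":[1,0,0]},{"jaw":0.95,"offset":[0,0,0],"dr":[1,0,0]},{"jaw":0.95,"offset":[0,0,0],"dr":[1,0,0]},{"jaw":0.95,"offset":[0,0,0],"dr":[1,0,0]},{"jaw":0.95,"offset":[0,0,0],"dr":[1,0,0]},{"jaw":0.95,"offset":[0,0,0],"dr":[1,0,0]},{"jaw":0.95,"offset":[0,0,0],"dr":[1,0,0]},{"jaw":0.95,"offset":[0,0,0],"dr":[1,0,0]},{"jaw":0.95,"offset":[0,0,0],"dr":[0,0,0]},{"jaw":0.95,"offset":[0,0,0],"dr":[0,0,0]}]'
python3 - <<'E'
from die import *
im,d,c=snap('wrist','w5.png')
r=die(c,im,d,(.478,.059),(.004,.02),.05)
P=cloud(c,d)
k=P[(P[...,2]>.032)&(P[...,2]<.042)&(np.abs(P[...,0]-.619)<.06)&(np.abs(P[...,1]-.016)<.085)]
print('tray',len(k),cv2.minAreaRect(k[:,:2].astype(np.float32)*1000), k.min(0),k.max(0))
go([r[0][0]/1000,r[0][1]/1000,.0015],0.6)
E
```

```text
time: 28.65
eef_pos: [0.4782, 0.0591, 0.1253]
eef_rot: [0.612, -0.355, 0.611, 0.355]
force: [0.3, -1.0, -1.4]
gripper_width: 0.0885
time: 29.85
eef_pos: [0.4783, 0.0593, 0.1249]
eef_rot: [0.707, -0.004, 0.707, 0.004]
force: [1.1, 0.4, 0.5]
gripper_width: 0.0885
die 3780 [477.9  58.5] [66.2 51.6] 0.5 z [0.0079 0.0096 0.0109] hsv [ 19. 158. 214.]
tray 1801 ((620.8109130859375, 17.934917449951172), (94.43731689453125, 144.38626098632812), 0.26494336128234863) [ 0.57327807 -0.05443597  0.03201827] [0.6680251  0.09008033 0.03976568]
p [0.4783 0.0592 0.1248] x [-0.  0. -1.] z [ 1.     0.011 -0.   ] off [ 3.08 -0.02 -0.01]
 turn units [ 0.01 -0.   -0.  ]
 turn units [-29.99   0.    -0.  ]
```

View pics/w5.png

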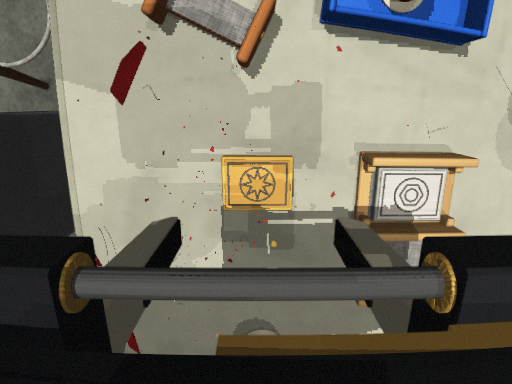

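The die lies flat on the bench at (257,183), star face up, measured at (477.9, 58.5) mm and yaw 0.5°. The tray is at (620.8, 17.9). I take the die by its ends.

```bash
python3 -m crank '[{"jaw":0.95,"offset":[0.5,-0.02,0],"dr":[0,0,0]},{"jaw":0.95,"offset":[0.7,0,0],"dr":[0,0,0]},{"jaw":0.95,"offset":[0.7,0,0],"dr":[0,0,0]},{"jaw":0.95,"offset":[0.5,0,0],"dr":[0,0,0]},{"jaw":0.95,"offset":[0.3,0,0],"dr":[0,0,0]},{"jaw":0.95,"offset":[0.2,0,0],"dr":[0,0,0]},{"jaw":0.95,"offset":[0.12,0,0],"dr":[0,0,0]},{"jaw":0.9,"offset":[0.03,0,0],"dr":[0,0,0]},{"jaw":0.82,"offset":[0,0,0],"dr":[0,0,0]},{"jaw":0.76,"offset":[0,0,0],"dr":[0,0,0]}]' 35
python3 -m crank '[{"jaw":0.6,"offset":[0,0,0],"dr":[0,0,0]},{"jaw":0.6,"offset":[0,0,0],"dr":[0,0,0]},{"jaw":0.6,"offset":[0,0,0],"dr":[0,0,0]},{"jaw":0.6,"offset":[0,0,0],"dr":[0,0,0]}]'
```

```text
time: 30.9
eef_pos: [0.4789, 0.0584, 0.0033]
eef_rot: [0.708, -0.003, 0.707, 0.003]
force: [-1.0, -0.3, -0.2]
gripper_width: 0.073
time: 31.3
eef_pos: [0.4786, 0.0584, 0.0031]
eef_rot: [0.707, -0.003, 0.707, 0.003]
force: [-1.0, -0.3, 5.7]
gripper_width: 0.0655
```

```bash
python3 -m crank '[{"jaw":0.6,"offset":[-0.1,0,0],"dr":[0,0,0]},{"jaw":0.6,"offset":[-0.3,0,0],"dr":[0,0,0]},{"jaw":0.6,"offset":[-0.4,0,0],"dr":[0,0,0]},{"jaw":0.6,"offset":[-0.5,0,0],"dr":[0,0,0]},{"jaw":0.6,"offset":[-0.5,0,0],"dr":[0,0,0]},{"jaw":0.6,"offset":[-0.3,0,0],"dr":[0,0,0]},{"jaw":0.6,"offset":[0,0,0],"dr":[0,0,0]}]'
python3 - <<'E'
from h import *
go([.6209,-.016,.0905],.3)
E
```

```text
time: 32.0
eef_pos: [0.4795, 0.0584, 0.0885]
eef_rot: [0.708, -0.003, 0.706, 0.003]
force: [0.0, 0.3, -2.7]
gripper_width: 0.0652
p [0.4795 0.0584 0.0885] x [ 0.004  0.001 -1.   ] z [1.    0.009 0.004] off [-0.04 -1.89  3.52]
 turn units [ 0.04  0.04 -0.  ]
 turn units [-2.996e+01  1.000e-02  6.000e-02]
```

```bash
python3 -m crank '[{"jaw":0.6,"offset":[0,-0.15,0.3],"dr":[0,0,0]},{"jaw":0.6,"offset":[0,-0.25,0.5],"dr":[0,0,0]},{"jaw":0.6,"offset":[0,-0.3,0.55],"dr":[0,0,0]},{"jaw":0.6,"offset":[0,-0.3,0.55],"dr":[0,0,0]},{"jaw":0.6,"offset":[0,-0.3,0.55],"dr":[0,0,0]},{"jaw":0.6,"offset":[0,-0.3,0.5],"dr":[0.04,0,0]},{"jaw":0.6,"offset":[0,-0.2,0.35],"dr":[0,0,0]},{"jaw":0.6,"offset":[0,-0.09,0.22],"dr":[0,0,0]},{"jaw":0.6,"offset":[0,0,0],"dr":[0,0,0]},{"jaw":0.6,"offset":[0,0,0],"dr":[0,0,0]}]'
python3 - <<'E'
from die import *
im,d,c=snap('wrist','w6.png'); p,_=tool()
P=cloud(c,d)
k=P[(P[...,2]>.032)&(P[...,2]<.042)&(np.abs(P[...,0]-.619)<.06)&(np.abs(P[...,1]-.016)<.085)]
print('tray',len(k),k.min(0),k.max(0),cv2.minAreaRect(k[:,:2].astype(np.float32)*1000))
r=die(c,im,d,p[:2],(.085,.115),.05)
go([.6209,-.016,.0111],.3)
E
```

```text
time: 33.0
eef_pos: [0.6186, -0.0153, 0.0859]
eef_rot: [0.706, -0.002, 0.708, 0.002]
force: [0.3, -0.4, -2.5]
gripper_width: 0.065
tray 3452 [ 0.57360615 -0.05397342  0.03201072] [0.66817139 0.08964037 0.03980351] ((621.1480712890625, 17.578750610351562), (94.00700378417969, 143.7545623779297), 0.44504883885383606)
die 11070 [618.9 -12.4] [94.6 46.7] 0.4 z [0.0905 0.0924 0.1072] hsv [ 19. 163. 117.]
p [ 0.6186 -0.0151  0.0861] x [-0.002  0.001 -1.   ] z [ 1.     0.006 -0.002] off [ 1.88 -0.02  0.06]
 turn units [ 0.01 -0.02 -0.01]
 turn units [-2.999e+01  1.000e-02 -3.000e-02]
```

View pics/w6.png

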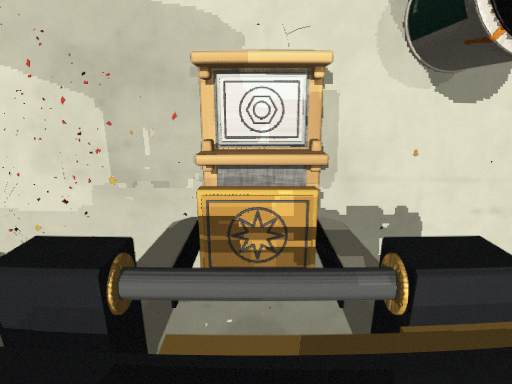

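The die is held level by its ends at (258,235), short of the empty compartment's walls, face untouched. The tray centre is confirmed at (621.1, 17.6). I lower it.

```bash
python3 -m crank '[{"jaw":0.6,"offset":[0.1,-0.03,0.065],"dr":[0,0,0]},{"jaw":0.6,"offset":[0.3,0,0],"dr":[0,0,0]},{"jaw":0.6,"offset":[0.3,0,0],"dr":[0,0,0]},{"jaw":0.6,"offset":[0.2,0,0],"dr":[0,0,0]},{"jaw":0.6,"offset":[0.2,0,0],"dr":[0,0,0]},{"jaw":0.6,"offset":[0,0,0],"dr":[0,0,0]},{"jaw":0.6,"offset":[0,0,0],"dr":[0,0,0]}]'
```

```text
time: 33.75
eef_pos: [0.6225, -0.0174, 0.0424]
eef_rot: [0.707, -0.002, 0.707, 0.002]
force: [0.9, -0.4, -1.9]
gripper_width: 0.0653
```

```bash
python3 -m crank '[{"jaw":0.6,"offset":[0,0.025,-0.03],"dr":[0,0,0]},{"jaw":0.6,"offset":[0.1,0,0],"dr":[0,0,0]},{"jaw":0.6,"offset":[0.15,0,0],"dr":[0,0,0]},{"jaw":0.6,"offset":[0.15,0,0],"dr":[0,0,0]},{"jaw":0.6,"offset":[0.15,0,0],"dr":[0,0,0]},{"jaw":0.6,"offset":[0.1,0,0],"dr":[0,0,0]},{"jaw":0.6,"offset":[0.06,0,0],"dr":[0,0,0]},{"jaw":0.6,"offset":[0,0,0],"dr":[0,0,0]},{"jaw":0.6,"offset":[0,0,0],"dr":[0,0,0]}]'
```

```text
time: 34.65
eef_pos: [0.6214, -0.0163, 0.0143]
eef_rot: [0.707, -0.002, 0.707, 0.002]
force: [-0.1, -0.5, -3.6]
gripper_width: 0.0653
```

Underside about 3 mm above the compartment floor, no contact yet.

```bash
python3 -m crank '[{"jaw":0.6,"offset":[0.03,0,0],"dr":[0,0,0]},{"jaw":0.6,"offset":[0.02,0,0],"dr":[0,0,0]},{"jaw":0.6,"offset":[0.01,0,0],"dr":[0,0,0]},{"jaw":0.6,"offset":[0,0,0],"dr":[0,0,0]},{"jaw":0.6,"offset":[0,0,0],"dr":[0,0,0]}]'
python3 -m crank '[{"jaw":0.6,"offset":[0.02,0,0],"dr":[0,0,0]},{"jaw":0.6,"offset":[0,0,0],"dr":[0,0,0]},{"jaw":0.6,"offset":[0,0,0],"dr":[0,0,0]}]'
```

```text
time: 35.15
eef_pos: [0.6213, -0.0163, 0.0119]
eef_rot: [0.707, -0.002, 0.707, 0.002]
force: [0.7, -0.0, -2.6]
gripper_width: 0.0654
time: 35.45
eef_pos: [0.6214, -0.0163, 0.0112]
eef_rot: [0.707, -0.002, 0.707, 0.002]
force: [0.5, 0.7, -0.9]
gripper_width: 0.0653
```

```bash
python3 -m crank '[{"jaw":0.6,"offset":[0.02,0,0],"dr":[0,0,0]},{"jaw":0.6,"offset":[0,0,0],"dr":[0,0,0]},{"jaw":0.6,"offset":[0,0,0],"dr":[0,0,0]}]'
```

```text
time: 35.75
eef_pos: [0.6214, -0.0163, 0.0112]
eef_rot: [0.707, -0.002, 0.707, 0.002]
force: [-0.7, 0.5, 5.7]
gripper_width: 0.0656
```

Floor contact at z 11.2 mm, as expected, at 6 N. I release, rise and check everything.

```bash
python3 -m crank '[{"jaw":0.74,"offset":[0,0,0],"dr":[0,0,0]},{"jaw":0.8,"offset":[0,0,0],"dr":[0,0,0]},{"jaw":0.86,"offset":[0,0,0],"dr":[0,0,0]},{"jaw":0.9,"offset":[0,0,0],"dr":[0,0,0]},{"jaw":0.9,"offset":[-0.2,0,0],"dr":[0,0,0]},{"jaw":0.9,"offset":[-0.5,0,0],"dr":[0,0,0]},{"jaw":0.9,"offset":[-0.8,0,0],"dr":[0,0,0]},{"jaw":0.9,"offset":[-0.9,0,0],"dr":[0,0,0]},{"jaw":0.9,"offset":[-0.9,0,0],"dr":[0,0,0]},{"jaw":0.9,"offset":[-0.9,0,0],"dr":[0,0,0]},{"jaw":0.9,"offset":[-0.5,0,0],"dr":[0,0,0]},{"jaw":0.9,"offset":[0,0,0],"dr":[0,0,0]}]'
python3 - <<'E'
from die import *
im,d,c=snap('wrist','w7.png')
r=die(c,im,d,(.6213,-.0163),(.012,.025),.05)
P=cloud(c,d)
ti,td,tc=snap('top'); TP=cloud(tc,td)
cv2.imwrite('pics/fin.png',np.hstack([im[:,:,::-1][60:380,80:440],cv2.resize(ti[135:265,125:365,::-1],(440,320))]))
for n,(x,y,z0,z1,rad) in dict(spool=(.598,.2295,.04,.06,.035),slick=(.59,-.262,.022,.05,.06),big1=(.484,-.135,.05,.07,.04),big2=(.478,-.313,.05,.07,.04)).items():
    k=TP[(TP[...,2]>z0)&(TP[...,2]<z1)&(np.hypot(TP[...,0]-x,TP[...,1]-y)<rad)]
    print(n,len(k),cv2.minAreaRect(k[:,:2].astype(np.float32)*1000) if len(k) else '',np.percentile(k[:,2],95) if len(k) else '')
E
```

```text
time: 36.95
eef_pos: [0.6235, -0.0167, 0.2025]
eef_rot: [0.71, -0.002, 0.704, 0.002]
force: [0.3, -0.7, 0.9]
gripper_width: 0.0842
die 2516 [621.1 -16.3] [66.  51.6] 0.1 z [0.0158 0.0176 0.019 ] hsv [ 20. 149. 226.]
spool 121 ((596.4859008789062, 227.7322540283203), (35.02995300292969, 38.566131591796875), 1.3797529935836792) 0.050079933150164235
slick 218 ((573.529541015625, -261.7581481933594), (55.04669189453125, 101.75133514404297), 6.801130771636963) 0.03650530920369896
big1 176 ((484.3016052246094, -135.30523681640625), (46.293556213378906, 49.59822082519531), 1.6454753875732422) 0.05707598826546145
big2 181 ((478.2977294921875, -312.1230163574219), (49.3239860534668, 47.099159240722656), 0.04446972906589508) 0.05701984622243428
```

View pics/fin.png

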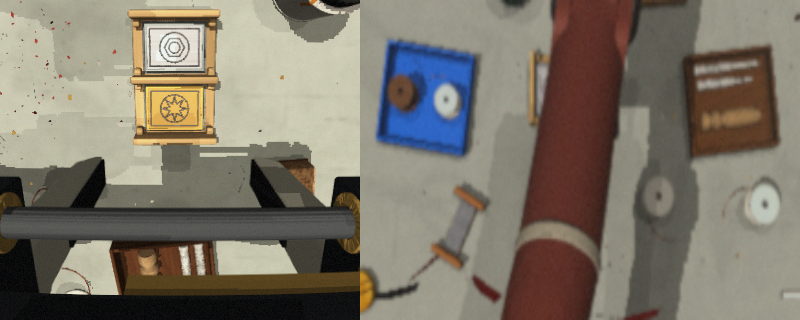

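The die sits flat at (175,108), star face up in its compartment. The spool is upright in the blue tray, the slicker lies in the tool tray, and the two larger spools haven't moved. Handing in.

```bash
python3 -c "
from station import bot; print(bot.job_done())"
```

```text
the job is handed in; nothing more can be done
None
```

All three things are in their trays, done in the order asked, and the job was handed in at about 37 s on the robot's clock.

- **Spool:** the smallest rust spool stands upright in the blue thread tray's free half, with its top at about 47 mm.
- **Slicker:** it lies along y in the free part of the dark tool tray, clear of the punches. In the last top-camera check, the box I fitted round it also took in part of the tray wall. I went by the picture there, and by the close-up height reading of 36 mm or less taken just after release.
- **Die:** I took it by its long edges, laid it on the bench, then took it again by its ends and lowered it until it touched. It lies star face up at (621.1, -16.3) mm. That is within about 0.3 mm of the compartment centre I measured, with its face at about 18 mm.
- **Regrip in the cradle:** my first grip on the die was too deep for a gentle laying-down, because the tips reached 7 mm below it. I let go before lifting, rose 8 mm and gripped again.
- **Other things:** the two larger spools measured within 1 mm of where they started. I did not measure the other bystanders at the end. The wrist force readings I saw stayed under 6 N.

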